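# Stack a shredder's drive clutch

## Robot

A 6-joint arm with a two-finger parallel gripper is mounted at the origin on the work surface; the furniture and walls round the work are solid. World frame = base frame: x ahead of the robot, y to its left, z up, the work surface at z = 0. Lengths are in m, angles in degrees, forces in N, time in s.
With the tool pointing down it reaches from about 0.35 to 0.875 m from the base axis. Payload 4.2 kg.
Tool frame: the origin (TCP) lies midway between the tips of the shut fingers; the grasp point (between the pads) lies 19 mm behind it (r.pinch_z is the distance from the TCP to the grasp point, in m); z points along the fingers, y is the line along which they close (so a half turn about z gives the same grasp; the last joint's range is limited). The gripper opens to 87 mm and grips with 3 to 60 N. Pads are 19 mm wide; open, the fingers measure 117 mm over their backs; the gripper's body (75 mm by 190 mm) begins 51 mm behind the grasp point.
Start: joints at [14.817, 22.042, 0.453, 0, -68.411, -14.817], TCP at [0.625, 0, 0.223] pointing down, gripper open.
Joint ranges: [-179.83, 179.83], [-69.29, 118.12], [-61.27, 80.66], [-181.25, 117.63], [-171.15, -9.14], [-177.46, 177.46]. Speed limits (degrees/s): [159.86, 159.86, 180, 180, 180, 180].

## Interface

Orientations are given as a 3x3 rotation matrix whose columns are the frame's x, y, z axes.
In Python, from station import r, imaging, models gives the robot as it stands. The module is installed in compiled form; this text tells all that it offers.
- The arm moves only by the tool apply_moves, never from a script. Its argument "moves" is a list of rows, each a list of 2 entries, a list of its own where there are three numbers: the shift along the tool's x, y, z in m, then the turn about the tool's z in degrees. A call has 1 to 5 rows; each row shifts and turns the commanded pose from where the row before left it, along the tool's axes as they then stand; what a row does not reach is not made up. A row lasts 1/12 s, in which the tool goes at most 41.7 mm and 7.16 degrees, less where a joint would pass 70% of its speed; a pose out of reach is approached as far as the arm can. A call is refused whole if a number of a shift passes 0.0417 or a number of a turn 7.16, either way. A call with a gripper value outside its range is refused whole. "hand" is the finger opening in m, from 0 to 0.087, set as the call begins (left out, the last holds). The fingers move at their own pace and stop on an object; the grip force is fixed at half the most. Time passes only in rows, so rows that do not move let the fingers close. It gives the time, the measured TCP pose, the force, the opening and the grip force at its end, in the units of the state.
- r.sense(): the state, without advancing time (a new reading comes with each control period).
- imaging.capture(name): name is "scene" or "side" or "wrist"; returns a dict with "frame" (384x512x3 uint8, blue, green, red), "intrinsics" (3x3 intrinsics, pixels), "eye" and "orientation" of the camera in the world. Camera axes: x right, y down, z forward; pixel columns grow to the right and rows downward; lengths in m; the calibration is good to about 2 mm. A picture is of the moment at which its call begins. There is no depth.
- r.finish_job(): hands the job in; it is judged then, once.
Trained networks look in a picture, given as the dict that the camera call returned (one of the last four; its "shot" number tells which), for a name from the list of things; names that differ only in an ending like _2 or _b are one class to them, and where a whole thing is asked for, a point or a joint stands for the part that bears it (a point fixed in the world has none). Each returns a list of dicts, best first, with "confidence" (0 to 1); they miss things now and then, are a little off and sometimes report something else, mostly with a low value. They report only what shows in the picture. A call takes as long as a camera call. They do not tell look-alikes from the thing itself.
- models.cut_out(picture, target): "region" (384x512 bool, what is visible of it) and "extent" ([left, top, width, height] as shares, 0 to 1, of the picture: columns of its width, rows of its height, round what is visible of it).
- models.place_of(picture, target): "at" ([column, row] as shares, 0 to 1, of the picture: columns of its width, rows of its height: a listed point, or the origin of a listed thing).
The state is a dict: "time_s": time; "joints": joint angles; "joint_velocities": joint speeds; "effort": joint torques, N m; "tcp_pos": TCP position; "ee_rot": TCP orientation; "wrist_force": force on the tool from outside, world axes, zero at the start; "moment": the same for the moment, N m; "gripper_width": opening from 0.0 (shut) to 1.0 (fully open); "gripper_force": force on a finger pad.
Only numpy, scipy, OpenCV 4.12 (cv2) and the standard library are available. Lean on these libraries where they do the work, as an engineer would, in place of code of your own. Each camera call takes 0.05 s, during which the arm holds its last target. There are 200 camera calls.

## Task

Rebuild the shredder's drive clutch on its splined hub: first slide the dark cork-lined friction disc all the way down with its tab on the side of the orange bar, then the brass separator plate flat down on top of it with its tab pointing exactly the opposite way. Feel for the splines with light pressure and never force a plate onto the hub, leave both plates lying flat and released, and leave the eraser, the loupe and the clip alone.

Things in the scene. Friction and masses are not known exactly. Their poses are not given: they have to be found in the camera images.
- stand: grey square base, 116 x 116 x 26 mm, fixed; origin at the centre of its underside, z up. From its middle rises a steel hub, coaxial with the stand's z: flange 60 mm across, above it a 26 mm core with six splines, ending in a cone
- hub_seat (a point): on the hub's axis at the flange's top, 45 mm above the table with the hub up as it stands unloaded (the point does not sink with the hub): the disc's origin comes here, the brass plate's 10 mm above; axes as the stand's. The hub never turns
- spline_top (a point): on the axis at the splines' flat tops, 71 mm above the table, axes as the stand's. Six splines, 60 degrees apart, 6 mm wide, reach 18 mm from the axis. Their rotation is unmeasured: the nearest direction in which a tab lets its plate go on is anywhere within 0.45 rad either way of the stand's +y, then every 60 degrees, with about 0.09 rad of play either way
- hub_tip (a point): top of the cone, 18 mm wide, 79 mm above the table, axes as the stand's. The hub is sprung: it starts to sink at 3 N, gives 12 mm up to 7 N, then is solid; it rises when relieved and carries both plates without sinking. Once a plate pressed on the spline tops is turned into the gaps, the hub pops up through it and the push vanishes (these points do not sink)
- orange_bar (a point): middle of the flat orange bar, 50 x 12 mm, on top of the stand along its +y edge, 47 mm from the hub's axis: the side for the disc's tab; axes as the stand's
- friction_disc: dark steel friction disc with tan cork lining blocks on its upper face, 58 mm across and 10 mm thick, 90 g, lying flat this way up. One tab, 18 mm wide, ends 48 mm from the centre. Two parallel flats at its own +y and -y, 26 mm long and 58 mm apart: grip there from above. Six teeth in its hole, tips 14.5 mm from the centre. Origin: centre of the underside; x along the tab, z up
- friction_disc_tab (a point): point in the disc's tab, 40 mm from the disc's centre and 5 mm above its underside; axes as the disc's
- separator_plate: plain brass separator plate, 58 mm across and 10 mm thick, 90 g, lying flat this way up. One tab, 18 mm wide, ends 48 mm from the centre. Two parallel flats at its own +y and -y, 26 mm long and 58 mm apart: grip there from above. Six teeth in its hole, tips 14.5 mm from the centre. Origin: centre of the underside; x along the tab, z up
- separator_plate_tab (a point): point in the brass plate's tab, 40 mm from the plate's centre and 5 mm above its underside; axes as the plate's
- eraser: small green and white eraser, 22 x 50 x 12 mm, a bystander; origin at the centre of its underside
- loupe: black magnifier, 42 mm across, 43 mm high, a bystander; origin at the centre of its underside
- clip: black spring clip, 32 x 50 x 12 mm, a bystander; origin at the centre of its underside
Mind the look-alikes: they are no part of the job. What is shaped like the friction_disc but green or purple is not meant.

How it is judged (in metres and radians):
On the way, in this order (a step that is already met when the one before it is completed fails the run):
1. the friction disc is down on the hub's flange, its tab on the orange bar's side (z of friction_disc in the frame of hub_seat below 0.003 m and horizontal distance between friction_disc and hub_seat below 0.004 m and angle between friction_disc's own z axis and vertical below 0.08 rad and y of friction_disc_tab in the frame of stand above 0.028 m), for 0.2 s.
2. the brass plate is down on the disc, its tab opposite (all of step 1 and z of separator_plate in the frame of hub_seat between 0.006 and 0.013 m and horizontal distance between separator_plate and hub_seat below 0.004 m and angle between separator_plate's own z axis and vertical below 0.08 rad and y of separator_plate_tab in the frame of stand below -0.028 m and angle between the x axis of friction_disc and the x axis of separator_plate, either way round below 0.3 rad), for 0.2 s.
At the end, for the whole second after the job is handed in: Disc on the flange, brass plate on the disc: each within 3 mm in height, 4 mm of the axis, 0.08 rad of level; disc tab point at least 28 mm to the orange bar's side (+y of the stand), brass tab point 28 mm to the other, tab lines within 0.3 rad; both at rest, released (all of step 2 and linear speed of each of friction_disc, separator_plate below 0.02 m/s and contact force between the fingers and friction_disc below 0.1 N and contact force between the fingers and separator_plate below 0.1 N); the robot touches nothing.
It fails at once if a plate is pushed against the hub or stand with more than 20 N (contact force between any of friction_disc, separator_plate and stand above 20 N).
It fails at once if the brass plate is pressed on the disc with more than 20 N (contact force between separator_plate and friction_disc above 20 N).
It fails at once if the eraser, the loupe or the clip is moved by more than 20 mm (distance of any of eraser, loupe, clip from where it was at the start of the episode above 0.02 m).
It also fails if it takes over 67 s, if anything falls off the work surface, if the arm or the gripper's body presses on something with over 40 N, if the wrist force passes 120 N, or if a joint passes its speed limit or range.

## Working session

There is one attempt and no reset: what is moved stays moved. The work goes in short steps, Python scripts to look and compute and a tool call to move; the robot and the scene stay as the last step left them, time stands still between calls to the robot, and variables do not carry over. Pictures are saved under pics/ and viewed, at most 10 in all, crops included, and the job is handed in when it is done.

Besides the shell and the picture viewer there is one more tool, called after "Call:" as name(argument=value, ...) on one line, values as JSON. apply_moves: Moves the arm, as the interface text tells. Its arguments: {"type":"object","properties":{"moves":{"type":"array"},"hand":{"type":"number"}},"required":["moves"]}

```bash
mkdir -p pics
cat > h.py <<'E'
import numpy as np,cv2
from station import r,imaging,models
def ray(p,uv):
    K=np.array(p["intrinsics"]);R=np.array(p["orientation"]);
    d=R@np.linalg.solve(K,[uv[0],uv[1],1.]);return np.array(p["eye"]),d
def onz(p,uv,z):
    e,d=ray(p,uv);return e+d*(z-e[2])/d[2]
def proj(p,X):
    K=np.array(p["intrinsics"]);R=np.array(p["orientation"])
    c=K@(R.T@(np.array(X)-np.array(p["eye"])));return c[:2]/c[2]
E
python3 - <<'E'
from h import *
s=r.sense();print(s["time_s"],s["tcp_pos"],s["ee_rot"],s["wrist_force"],r.pinch_z)
ims=[]
Z={"friction_disc":0,"friction_disc_tab":.005,"separator_plate":0,"separator_plate_tab":.005,"stand":0,"orange_bar":.028,"hub_tip":.079,"hub_seat":.045,"spline_top":.071,"eraser":0,"loupe":0,"clip":0}
for n in("scene","side"):
    p=imaging.capture(n);cv2.imwrite(f"pics/{n}0.png",p["frame"]);print(n,p["eye"])
    for t,z in Z.items():
        for d in models.place_of(p,t)[:4]:
            uv=np.array(d["at"])*[512,384];print(t,round(d["confidence"],2),uv.round(),onz(p,uv,z).round(4))
    ims.append(p["frame"])
cv2.imwrite("pics/a.png",cv2.resize(np.vstack(ims),None,fx=.78,fy=.78))
E
```

```text
0.0 [6.24386253e-01 4.12348117e-07 2.21478887e-01] [[-1.84616484e-04 -9.99997611e-01 -2.17791970e-03]
 [-9.99999977e-01  1.84859641e-04 -1.11446046e-04]
 [ 1.11848390e-04  2.17789908e-03 -9.99997622e-01]] [-0.18652607 -0.46565655 -0.10874868] 0.0187
scene [ 0.27585416 -0.63690392  0.76390254]
friction_disc 0.95 [244. 341.] [ 0.3969 -0.3056  0.    ]
friction_disc 0.89 [237. 265.] [ 0.453  -0.1442  0.    ]
friction_disc 0.85 [282. 288.] [ 0.5148 -0.2359  0.    ]
friction_disc_tab 0.97 [299. 287.] [ 0.5467 -0.2514  0.005 ]
friction_disc_tab 0.66 [208. 153.] [0.5284 0.2313 0.005 ]
friction_disc_tab 0.64 [225. 275.] [ 0.4192 -0.1589  0.005 ]
friction_disc_tab 0.64 [266. 343.] [ 0.4318 -0.3286  0.005 ]
separator_plate 0.64 [189. 164.] [0.4673 0.2157 0.    ]
separator_plate_tab 0.61 [207. 155.] [0.5207 0.2241 0.005 ]
stand 0.57 [272. 197.] [0.6145 0.0057 0.    ]
orange_bar 0.55 [270. 175.] [0.6317 0.0551 0.028 ]
orange_bar 0.15 [254. 142.] [0.6518 0.1926 0.028 ]
hub_tip 0.69 [272. 176.] [0.61   0.0007 0.079 ]
spline_top 0.77 [273. 174.] [0.6199 0.0122 0.071 ]
eraser 0.54 [202. 215.] [0.4353
[... 461 characters left out ...]
 [ 0.4231 -0.1812  0.005 ]
friction_disc_tab 0.69 [314. 168.] [ 0.4297 -0.3226  0.005 ]
separator_plate 0.8 [256. 289.] [0.4783 0.2113 0.    ]
separator_plate_tab 0.66 [236. 292.] [0.5093 0.2315 0.005 ]
separator_plate_tab 0.48 [222. 191.] [ 0.6507 -0.1237  0.005 ]
stand 0.93 [220. 220.] [0.615  0.0065 0.    ]
orange_bar 0.97 [209. 223.] [0.6195 0.062  0.028 ]
hub_tip 0.71 [221. 191.] [0.6079 0.0077 0.079 ]
hub_seat 0.72 [205. 223.] [0.6182 0.0903 0.045 ]
hub_seat 0.62 [219. 204.] [0.6144 0.0079 0.045 ]
spline_top 0.59 [217. 196.] [0.6149 0.0155 0.071 ]
eraser 0.58 [295. 234.] [0.4345 0.023  0.    ]
loupe 0.61 [161. 280.] [0.6571 0.2289 0.    ]
clip 0.62 [225. 178.] [ 0.6698 -0.2071  0.    ]
```

View pics/a.png

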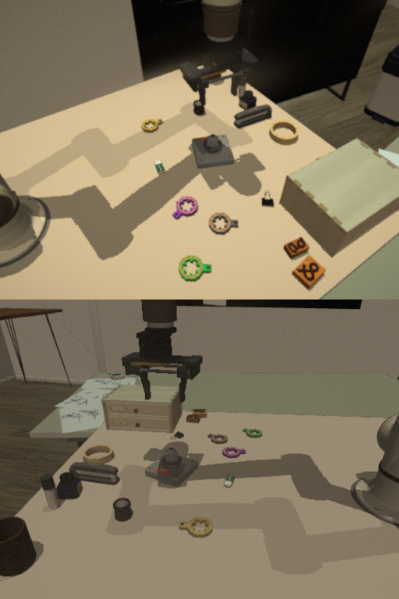

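Run:
```python
import cv2,numpy as np
a=cv2.imread("pics/scene0.png")
c=cv2.resize(a[235:380,195:325],None,fx=4,fy=4,interpolation=2)[:580]
d=cv2.resize(a[140:235,160:310],None,fx=4,fy=4,interpolation=2)
cv2.imwrite("pics/c.png",cv2.resize(c,None,fx=1,fy=1));cv2.imwrite("pics/d.png",d)
```

```text
(no output)
```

View pics/c.png

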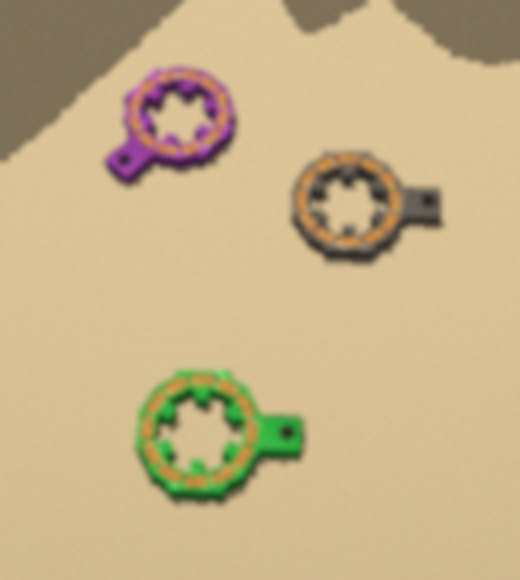

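View pics/d.png

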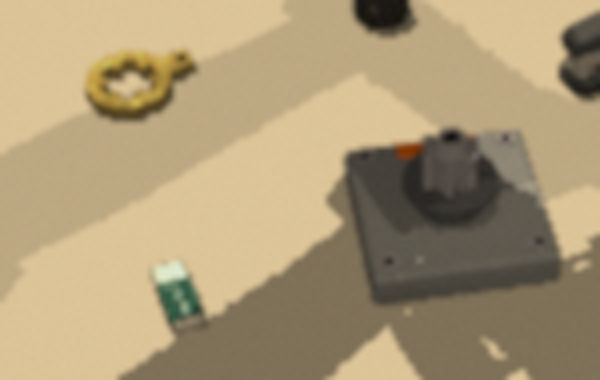

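Dark cork-lined disc candidates in the scene view are purple (237,265), green (244,341) and dark steel (282,288). By the description it is the dark one at (282,288), and the crop confirms it. The brass plate is at (192,160) and the stand is near (272,195), with a sliver of the orange bar at (262,177), on the far side (≈ world +y).

Call:
apply_moves(moves=[[[0.0335,0.0154,0],0],[[0.0335,0.0154,0],0],[[0.0335,0.0154,0],0],[[0.0335,0.0154,0],0],[[0.0335,0.0154,0],0]], hand=0.087)

```text
time_s: 1.72
tcp_pos: [0.5471, -0.1687, 0.2227]
ee_rot: [[0.001, -1.0, 0.0], [-1.0, -0.001, -0.0], [0.0, -0.0, -1.0]]
wrist_force: [0.6, 0.2, 0.7]
gripper_width: 0.997
gripper_force: 0.0
```

Call:
apply_moves(moves=[[[0.0335,0.0154,0],0],[[0.0335,0.0154,0],0],[[0,0,0],6.9],[[0,0,0],6.9],[[0,0,0],6.9]])

```text
time_s: 2.13
tcp_pos: [0.5167, -0.2355, 0.2227]
ee_rot: [[-0.361, -0.933, 0.0], [-0.933, 0.361, -0.0], [-0.0, -0.0, -1.0]]
wrist_force: [0.5, -0.1, -0.5]
gripper_width: 1.002
gripper_force: 0.0
```

Call:
apply_moves(moves=[[[0,0,0],6.9],[[0,0,0],6.9],[[0,0,0],6.9],[[0,0,0],6.9],[[0,0,0],6.9]])

```text
time_s: 2.55
tcp_pos: [0.5172, -0.2345, 0.2226]
ee_rot: [[-0.825, -0.566, 0.0], [-0.566, 0.825, -0.0], [-0.0, -0.0, -1.0]]
wrist_force: [-0.2, -0.5, -0.4]
gripper_width: 1.002
gripper_force: 0.0
```

Call:
apply_moves(moves=[[[0,0,0],6.9],[[0,0,0],6.9],[[0,0,0],6.9],[[0,0,0],6.9],[[0,0,0],6.9]])

```text
time_s: 2.97
tcp_pos: [0.5172, -0.2345, 0.2226]
ee_rot: [[-1.0, 0.001, 0.0], [0.001, 1.0, -0.0], [-0.0, -0.0, -1.0]]
wrist_force: [0.2, -0.3, -0.4]
gripper_width: 0.999
gripper_force: 0.0
```

Call:
apply_moves(moves=[[[0,0,0],6.9],[[0,0,0],6.9],[[0,0,0],6.9],[[0,0,0],6.9],[[0,0,0],0]])

```text
time_s: 3.38
tcp_pos: [0.5172, -0.2345, 0.2226]
ee_rot: [[-0.888, 0.46, 0.0], [0.46, 0.888, 0.0], [-0.0, 0.0, -1.0]]
wrist_force: [-0.5, -0.4, 0.9]
gripper_width: 1.002
gripper_force: 0.0
```

```bash
cat > look.py <<'E'
from h import *
import sys
obj,h,name,col=sys.argv[1],float(sys.argv[2]),sys.argv[3],sys.argv[4]
p=imaging.capture("wrist");f=p["frame"]
cv2.imwrite(name,f);s=r.sense();T=np.array(s["tcp_pos"]);R=np.array(s["ee_rot"]);print(p["eye"],T)
for t,z in((obj,h),(obj+"_tab",h+.005)):
    for d in models.place_of(p,t)[:3]:
        uv=np.array(d["at"])*[512,384];X=onz(p,uv,z);print(t,round(d["confidence"],2),uv.round(1),X.round(4),"tool",(R.T@(X-T)).round(4))
for d in models.cut_out(p,obj)[:2]:
    m=d["region"].astype(np.uint8);ys,xs=np.nonzero(m)
    # top-surface outline onto plane
    P=np.array([onz(p,(x+.5,y+.5),h+.010)[:2] for x,y in zip(xs,ys)])
    c,rad=cv2.minEnclosingCircle(P.astype(np.float32))
    # centre: circle through body via hull distance transform of filled mask
    g=np.zeros((600,600),np.uint8);q=((P-P.mean(0))/.0005+300).round().astype(int)
    g[q[:,1].clip(0,599),q[:,0].clip(0,599)]=255;g=cv2.morphologyEx(g,cv2.MORPH_CLOSE,np.ones((7,7)))
    cn=max(cv2.findContours(g,0,2)[0],key=cv2.contourArea);fl=np.zeros_like(g);cv2.drawContours(fl,[cn],-1,255,-1)
    dt=cv2.distanceTransform(fl,2,5);_,mx,_,ml=cv2.minMaxLoc(cv2.GaussianBlur(dt,(9,9),2))
    C=(np.array(ml)-300)*.0005+P.mean(0)
    yy,xx=np.nonzero(fl);Q=(np.c_[xx,yy]-300)*.0005+P.mean(0);far=Q[np.hypot(*(Q-C).T)>.034].mean(0)
    print("mask conf",round(d["confidence"],2),"C",C.round(4),"r",mx*.0005,"tabdir",np.degrees(np.arctan2(*(far-C)[::-1])).round(1),"tool",(R.T@(np.r_[C,0]-T)).round(4))
E
python3 look.py friction_disc 0 pics/w1.png dark
```

```text
[ 0.45201785 -0.20042018  0.38559236] [ 0.51719555 -0.23446926  0.22262973]
friction_disc 0.89 [261.7 158. ] [ 0.5187 -0.2348  0.    ] tool [-0.0014  0.0004  0.2226]
friction_disc 0.85 [153.4  92.9] [ 0.3957 -0.3092  0.    ] tool [ 0.0741 -0.1219  0.2226]
friction_disc 0.77 [308.2  71.9] [ 0.4561 -0.1439  0.    ] tool [0.0958 0.0527 0.2226]
friction_disc_tab 0.94 [262.9 187.6] [ 0.5507 -0.2497  0.005 ] tool [-0.0368  0.0017  0.2176]
friction_disc_tab 0.72 [154.7 131.3] [ 0.4332 -0.3295  0.005 ] tool [ 0.0314 -0.1229  0.2176]
friction_disc_tab 0.67 [278.2  46. ] [ 0.4172 -0.162   0.005 ] tool [0.1221 0.0188 0.2176]
mask conf 0.87 C [ 0.5152 -0.2319] r 0.026476675033569336 tabdir -25.4 tool [0.003  0.0013 0.2226]
mask conf 0.75 C [ 0.3964 -0.3101] r 0.027552980422973633 tabdir -27.5 tool [ 0.073  -0.1224  0.2226]
```

View pics/w1.png

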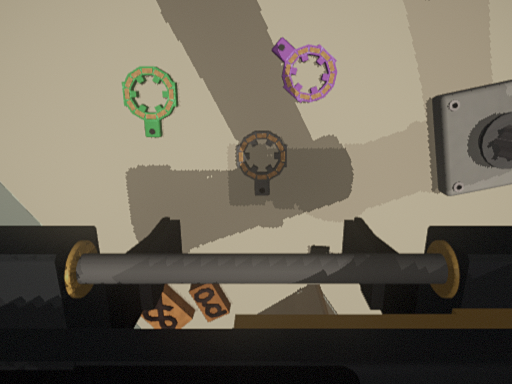

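Dark disc at (262,155) sits between the fingers with its tab at (262,188) toward the tool's -x; green (150,95) and purple (309,72) are the look-alikes. Alignment is good, so I go down and grip.

Call:
apply_moves(moves=[[[0.001,0.0005,0.04],0],[[0,0,0.04],0],[[0,0,0.04],0],[[0,0,0.04],0],[[0,0,0.04],0]])

```text
time_s: 4.0
tcp_pos: [0.5167, -0.2336, 0.0214]
ee_rot: [[-0.89, 0.457, 0.001], [0.457, 0.89, -0.0], [-0.001, 0.0, -1.0]]
wrist_force: [0.2, 0.4, 0.6]
gripper_width: 0.996
gripper_force: 0.0
```

Call:
apply_moves(moves=[[[0,0,0.01],0],[[0,0,0.0095],0],[[0,0,0],0]])

```text
time_s: 4.25
tcp_pos: [0.5166, -0.2337, 0.0025]
ee_rot: [[-0.889, 0.458, -0.001], [0.458, 0.889, -0.0], [0.001, -0.001, -1.0]]
wrist_force: [-0.3, 0.1, 0.7]
gripper_width: 1.006
gripper_force: 0.0
```

Call:
apply_moves(moves=[[[0,0,0],0],[[0,0,0],0],[[0,0,0],0],[[0,0,0],0],[[0,0,0],0]], hand=0.05)

```text
time_s: 4.67
tcp_pos: [0.5172, -0.2337, 0.0043]
ee_rot: [[-0.889, 0.459, 0.002], [0.459, 0.889, -0.0], [-0.002, 0.001, -1.0]]
wrist_force: [-0.0, 0.1, -0.3]
gripper_width: 0.703
gripper_force: 0.0
```

Call:
apply_moves(moves=[[[0,0,0],0],[[0,0,0],0],[[0,0,0],0],[[0,0,0],0]])

```text
time_s: 5.0
tcp_pos: [0.5169, -0.2337, 0.004]
ee_rot: [[-0.889, 0.458, 0.001], [0.458, 0.889, -0.0], [-0.001, 0.0, -1.0]]
wrist_force: [-1.0, 1.0, 6.8]
gripper_width: 0.657
gripper_force: 30.0
```

Call:
apply_moves(moves=[[[0,0,-0.02],0],[[0,0,-0.04],0],[[0,0,-0.04],0],[[0,0,-0.04],0],[[0,0,-0.04],0]])

```text
time_s: 5.42
tcp_pos: [0.5158, -0.2333, 0.1844]
ee_rot: [[-0.889, 0.459, -0.001], [0.459, 0.889, 0.001], [0.001, 0.0, -1.0]]
wrist_force: [1.3, -0.5, -0.4]
gripper_width: 0.663
gripper_force: 30.0
```

```bash
cat > stand.py <<'E'
from h import *
Z={"stand":0,"orange_bar":.028,"hub_tip":.079,"hub_seat":.045,"spline_top":.071}
import sys
for n in sys.argv[2:]:
    p=imaging.capture(n);cv2.imwrite(f"pics/{n}{sys.argv[1]}.png",p["frame"])
    for t,z in Z.items():
        for d in models.place_of(p,t)[:1]:
            uv=np.array(d["at"])*[512,384];print(n,t,round(d["confidence"],2),uv.round(),onz(p,uv,z).round(4))
print(r.sense()["tcp_pos"])
E
python3 stand.py 2 wrist scene side; python3 look.py friction_disc 0 pics/w2.png x
```

```text
wrist stand 0.96 [504. 142.] [0.6128 0.0068 0.    ]
scene stand 0.82 [272. 195.] [0.6185 0.0124 0.    ]
scene orange_bar 0.76 [270. 175.] [0.632  0.0532 0.028 ]
scene hub_tip 0.96 [272. 176.] [0.6097 0.0019 0.079 ]
scene hub_seat 0.94 [271. 182.] [0.615  0.0141 0.045 ]
scene spline_top 0.8 [271. 175.] [0.6138 0.0136 0.071 ]
side stand 0.77 [222. 221.] [0.6084 0.0069 0.    ]
side orange_bar 0.66 [208. 223.] [0.6218 0.0658 0.028 ]
side hub_tip 0.77 [220. 192.] [0.6085 0.0108 0.079 ]
side hub_seat 0.71 [219. 202.] [0.6156 0.0012 0.045 ]
side spline_top 0.69 [219. 193.] [0.6143 0.002  0.071 ]
[ 0.51650625 -0.233596    0.18299549]
[ 0.45132816 -0.19966327  0.34599681] [ 0.51653623 -0.23357524  0.18306828]
friction_disc 0.74 [138.2  92.6] [ 0.3936 -0.3109  0.    ] tool [ 0.0738 -0.1251  0.1831]
friction_disc 0.72 [312.5  71.2] [ 0.4562 -0.1448  0.    ] tool [0.0944 0.0512 0.1831]
friction_disc_tab 0.98 [144.2 138.6] [ 0.436  -0.3291  0.005 ] tool [ 0.0278 -0.1218  0.1781]
friction_disc_tab 0.91 [282.5  42.6] [ 0.4192 -0.1603  0.005 ] tool [0.1202 0.0204 0.1781]
mask conf 0.94 C [ 0.3967 -0.3102] r 0.027389955520629884 tabdir -26.6 tool [ 0.0714 -0.1231  0.1831]
mask conf 0.9 C [ 0.6063 -0.2282] r 0.014707982063293457 tabdir -141.8 tool [-0.0773  0.046   0.1831]
```

View pics/w2.png

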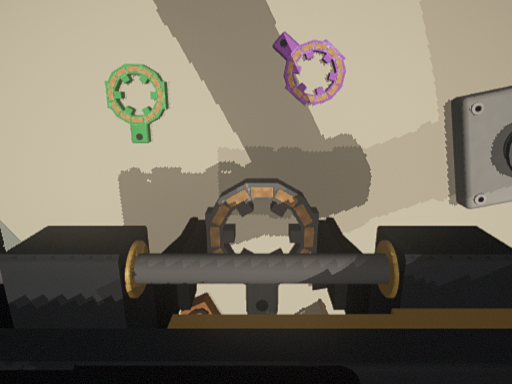

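Call:
apply_moves(moves=[[[0.0064,0.0359,0],0],[[0.0064,0.0359,0],0],[[0.0064,0.0359,0],0],[[0.0064,0.0359,0],0],[[0.0064,0.0359,0],0]])

```text
time_s: 6.93
tcp_pos: [0.5707, -0.0578, 0.1833]
ee_rot: [[-0.888, 0.459, 0.0], [0.459, 0.888, 0.0], [-0.0, 0.0, -1.0]]
wrist_force: [0.7, -0.1, -2.2]
gripper_width: 0.658
gripper_force: 30.0
```

Call:
apply_moves(moves=[[[0.0064,0.0359,0],0],[[0.0064,0.0359,0],0],[[0.0064,0.0359,0],0],[[0.0064,0.0359,0],0],[[0,0,0],-6.9]])

```text
time_s: 7.35
tcp_pos: [0.6156, 0.0856, 0.1827]
ee_rot: [[-0.94, 0.342, 0.002], [0.342, 0.94, 0.001], [-0.002, 0.002, -1.0]]
wrist_force: [-0.5, -0.7, -1.6]
gripper_width: 0.659
gripper_force: 30.0
```

Call:
apply_moves(moves=[[[0,0,0],-6.9],[[0,0,0],-6.9],[[0,0,0],-6.9],[[0,0,0],-6.9],[[0,0,0],-6.9]])

```text
time_s: 7.77
tcp_pos: [0.6135, 0.08, 0.183]
ee_rot: [[-0.968, -0.25, -0.0], [-0.25, 0.968, -0.0], [0.0, -0.0, -1.0]]
wrist_force: [-0.4, 0.7, -1.0]
gripper_width: 0.657
gripper_force: 30.0
```

Call:
apply_moves(moves=[[[0,0,0],-6.9],[[0,0,0],-6.9],[[0,0,0],-6.9],[[0,0,0],-6.9],[[0,0,0],-6.9]])

```text
time_s: 8.18
tcp_pos: [0.6135, 0.08, 0.183]
ee_rot: [[-0.657, -0.754, -0.0], [-0.754, 0.657, 0.0], [0.0, 0.0, -1.0]]
wrist_force: [0.8, 0.4, -1.4]
gripper_width: 0.663
gripper_force: 30.0
```

Call:
apply_moves(moves=[[[0,0,0],-6.9],[[0,0,0],-6.9],[[0,0,0],-6.9],[[0,0,0],-6.9],[[0,0,0],-6.9]])

```text
time_s: 8.6
tcp_pos: [0.6135, 0.0799, 0.183]
ee_rot: [[-0.114, -0.993, -0.0], [-0.993, 0.114, 0.0], [0.0, 0.0, -1.0]]
wrist_force: [0.3, 0.1, -0.8]
gripper_width: 0.661
gripper_force: 30.0
```

Call:
apply_moves(moves=[[[0,0,0],0],[[0,0,0],0]])

```text
time_s: 8.77
tcp_pos: [0.6135, 0.0799, 0.183]
ee_rot: [[-0.123, -0.992, -0.0], [-0.992, 0.123, -0.0], [0.0, 0.0, -1.0]]
wrist_force: [-0.6, -0.0, -1.5]
gripper_width: 0.661
gripper_force: 30.0
```

```bash
python3 stand.py 3 wrist; python3 -c "
import cv2;a=cv2.imread('pics/wrist3.png');cv2.imwrite('pics/w3.png',cv2.resize(a,(800,600),interpolation=2))"
```

```text
wrist stand 0.71 [253.  96.] [0.6137 0.0083 0.    ]
wrist orange_bar 0.8 [246. 145.] [0.626  0.0534 0.028 ]
wrist hub_tip 0.77 [249.  95.] [0.6151 0.0065 0.079 ]
wrist hub_seat 0.62 [254.  92.] [0.6118 0.0049 0.045 ]
wrist spline_top 0.91 [249.  96.] [0.6151 0.0074 0.071 ]
[0.6135308  0.07993582 0.18305376]
```

View pics/w3.png

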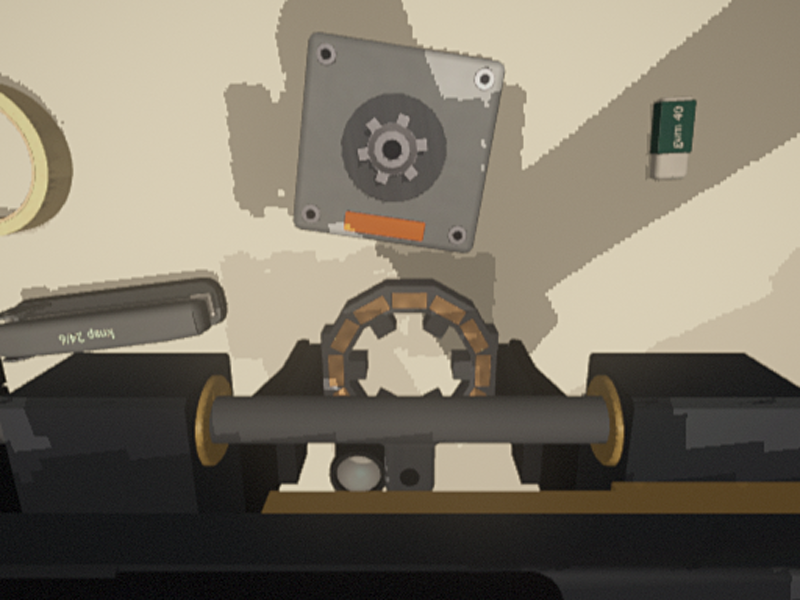

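The wrist view shows the hub at (392,149), the six splines clearly, the orange bar at (384,226), and the held disc with its tab at (409,478) on the bar side. I measure the spline angle and the disc's offset in the grip.

```bash
cat > meas.py <<'E'
from h import *
from scipy.optimize import least_squares
p=imaging.capture("wrist");f=p["frame"];s=r.sense();T=np.array(s["tcp_pos"]);R=np.array(s["ee_rot"])
k=1/1.5625
w=lambda x,y,z:onz(p,(x*k,y*k),z)
print("hub",w(392,149.5,.079).round(4))
sp=np.array([w(x,y,.071)[:2] for x,y in((422,145),(409,172),(380,177),(363,153),(375,125),(406,121))])
c=sp.mean(0);a=np.degrees(np.arctan2(*(sp-c).T[::-1]));print("spl c",c.round(4),"r",np.hypot(*(sp-c).T).round(4),a.round(1),"mod60",(np.mod(a,60)).round(1))
# rectify the hub top at z=.071, save enlarged
g=np.mgrid[-.04:.04:320j,-.04:.04:320j];X=c[0]+g[1];Y=c[1]-g[0]
uv=np.array([proj(p,(x,y,.071)) for x,y in zip(X.ravel(),Y.ravel())]).astype(np.float32)
im=cv2.remap(f,uv[:,0].reshape(320,320),uv[:,1].reshape(320,320),2)
# held disc: rectify at its top plane, tool axes (x up, y right)
h=T[2]+.0065;D=np.zeros((320,320,2),np.float32)
for i in range(320):
    for j in range(320):
        q=T+R@np.array([.05-i*.1/320,-.05+j*.1/320,0]);q[2]=h;D[i,j]=proj(p,q)
im2=cv2.remap(f,D[...,0],D[...,1],2)
for rr in(29,):cv2.circle(im2,(160,160),int(rr*3.2),(0,0,255),1)
cv2.line(im2,(160,0),(160,319),(0,0,255),1)
cv2.imwrite("pics/rect.png",np.hstack([im,im2]))
bar=[w(*q,.028)[:2] for q in((346,213),(425,223),(423,241),(345,231))]
bc=np.mean(bar,0);print("bar",bc.round(4),"len",np.hypot(*(bar[1]-bar[0])).round(4),"bar axis dir",np.degrees(np.arctan2(*(bar[0]-bar[1])[::-1])).round(1),np.degrees(np.arctan2(*(bar[3]-bar[2])[::-1])).round(1))
print("hub->bar",np.degrees(np.arctan2(*(bc-c)[::-1])).round(1),np.hypot(*(bc-c)))
print("tool x dir",np.degrees(np.arctan2(R[1,0],R[0,0])),"hub in tool",R.T@(np.r_[c,0]-T))
E
python3 meas.py
```

```text
hub [0.6138 0.0075 0.079 ]
spl c [0.6137 0.0074] r [0.0154 0.0144 0.0157 0.0155 0.0148 0.0155] [-179.4  119.5   57.8    0.4  -60.3 -123.9] mod60 [ 0.6 59.5 57.8  0.4 59.7 56.1]
bar [0.6259 0.0536] len 0.0494 bar axis dir -14.2 -14.4
hub->bar 75.3 0.04775536003632938
tool x dir -96.93891892536 hub in tool [ 0.07198527 -0.00895816  0.18305557]
```

View pics/rect.png

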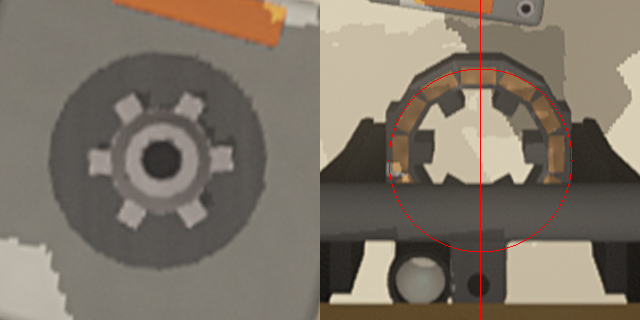

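Call:
apply_moves(moves=[[[0,0,0],5.5],[[0,0,0],5.5],[[0,0,0],5.5],[[0,0,0],5.5],[[0,0,0],0]])

```text
time_s: 9.53
tcp_pos: [0.6135, 0.08, 0.183]
ee_rot: [[-0.485, -0.874, -0.0], [-0.874, 0.485, 0.0], [0.0, 0.0, -1.0]]
wrist_force: [0.0, 0.4, -1.8]
gripper_width: 0.658
gripper_force: 30.0
```

Call:
apply_moves(moves=[[[0.0302,-0.0177,0],0],[[0.0302,-0.0177,0],0],[[0,0,0.035],0],[[0,0,0.035],0],[[0,0,0.013],0]])

```text
time_s: 9.95
tcp_pos: [0.6122, 0.0088, 0.0955]
ee_rot: [[-0.484, -0.875, -0.007], [-0.875, 0.484, -0.0], [0.004, 0.006, -1.0]]
wrist_force: [-0.3, 0.5, -2.8]
gripper_width: 0.657
gripper_force: 30.0
```

Call:
apply_moves(moves=[[[0,0,0],0],[[0,0,0],0]])

```text
time_s: 10.12
tcp_pos: [0.6155, 0.0098, 0.0998]
ee_rot: [[-0.482, -0.876, -0.001], [-0.876, 0.482, -0.001], [0.001, 0.0, -1.0]]
wrist_force: [-0.5, -0.5, -0.5]
gripper_width: 0.659
gripper_force: 30.0
```

```bash
cat > rect.py <<'E'
from h import *
import sys
p=imaging.capture("wrist");f=p["frame"];s=r.sense();T=np.array(s["tcp_pos"]);R=np.array(s["ee_rot"]);print(T,s["wrist_force"])
def rc(h):
    D=np.zeros((320,320,2),np.float32)
    for i in range(320):
        for j in range(320):
            q=T+R@np.array([.05-i*.1/320,-.05+j*.1/320,0]);q[2]=h;D[i,j]=proj(p,q)
    im=cv2.remap(f,D[...,0],D[...,1],2)
    cv2.line(im,(160,0),(160,319),(0,0,255),1);cv2.line(im,(0,160),(319,160),(0,0,255),1);return im
cv2.imwrite(sys.argv[1],np.hstack([rc(.079 if len(sys.argv)<3 else float(sys.argv[2])),rc(T[2]+.0065)]))
E
python3 rect.py pics/r2.png
```

```text
[0.61646115 0.01009343 0.1011597 ] [ 0.88911558  0.96591287 -0.60299752]
```

View pics/r2.png

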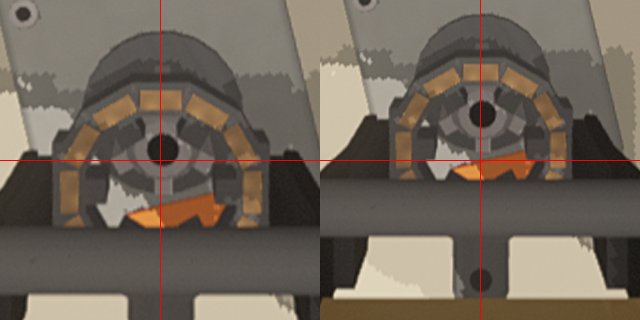

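The hub tip shows at tool (+3.1, +0.7) mm and the disc centre at about (+3.7, +0.3) mm, so they're aligned. I descend lightly.

Call:
apply_moves(moves=[[[-0.0005,0.0004,0.01],0],[[0,0,0.01],0],[[0,0,0],0]])

```text
time_s: 10.42
tcp_pos: [0.614, 0.0107, 0.0784]
ee_rot: [[-0.483, -0.875, -0.003], [-0.875, 0.483, 0.0], [0.001, 0.002, -1.0]]
wrist_force: [-0.5, -1.2, -2.8]
gripper_width: 0.658
gripper_force: 30.0
```

Call:
apply_moves(moves=[[[0,0,0.002],0],[[0,0,0.002],0],[[0,0,0.002],0],[[0,0,0],0]])

```text
time_s: 10.75
tcp_pos: [0.6151, 0.0106, 0.0738]
ee_rot: [[-0.483, -0.875, -0.0], [-0.875, 0.483, -0.0], [0.0, 0.0, -1.0]]
wrist_force: [0.3, -0.6, -0.2]
gripper_width: 0.655
gripper_force: 30.0
```

Call:
apply_moves(moves=[[[0,0,0.0015],0],[[0,0,0.0015],0],[[0,0,0],0]])

```text
time_s: 11.0
tcp_pos: [0.6151, 0.0106, 0.0708]
ee_rot: [[-0.483, -0.875, -0.0], [-0.875, 0.483, 0.0], [0.0, 0.0, -1.0]]
wrist_force: [-0.5, -0.3, -1.2]
gripper_width: 0.667
gripper_force: 30.0
```

Call:
apply_moves(moves=[[[0,0,0.0015],0],[[0,0,0.0015],0],[[0,0,0],0]])

```text
time_s: 11.25
tcp_pos: [0.615, 0.0106, 0.0677]
ee_rot: [[-0.483, -0.875, -0.001], [-0.875, 0.483, -0.0], [0.0, 0.0, -1.0]]
wrist_force: [-0.1, -0.2, -1.3]
gripper_width: 0.662
gripper_force: 30.0
```

The disc has gone past the spline tops with no push, so it is in the gaps. I carry on down.

Call:
apply_moves(moves=[[[0,0,0.0025],0],[[0,0,0.0025],0],[[0,0,0],0]])

```text
time_s: 11.5
tcp_pos: [0.6148, 0.0106, 0.0624]
ee_rot: [[-0.483, -0.875, -0.001], [-0.875, 0.483, -0.0], [0.001, 0.001, -1.0]]
wrist_force: [-0.5, -0.9, -1.4]
gripper_width: 0.661
gripper_force: 30.0
```

Call:
apply_moves(moves=[[[0,0,0.0025],0],[[0,0,0.0025],0],[[0,0,0],0]])

```text
time_s: 11.75
tcp_pos: [0.6149, 0.0106, 0.0574]
ee_rot: [[-0.483, -0.875, -0.001], [-0.875, 0.483, -0.0], [0.0, 0.001, -1.0]]
wrist_force: [0.0, 0.1, -1.5]
gripper_width: 0.661
gripper_force: 30.0
```

Call:
apply_moves(moves=[[[0,0,0.002],0],[[0,0,0.0015],0],[[0,0,0],0]])

```text
time_s: 12.0
tcp_pos: [0.6151, 0.0106, 0.0542]
ee_rot: [[-0.483, -0.875, -0.0], [-0.875, 0.483, -0.0], [0.0, 0.0, -1.0]]
wrist_force: [-0.3, 0.7, -1.6]
gripper_width: 0.661
gripper_force: 30.0
```

Call:
apply_moves(moves=[[[0,0,0.0015],0],[[0,0,0.0015],0],[[0,0,0],0]])

```text
time_s: 12.25
tcp_pos: [0.6151, 0.0106, 0.0512]
ee_rot: [[-0.483, -0.875, -0.0], [-0.875, 0.483, 0.0], [0.0, 0.0, -1.0]]
wrist_force: [0.2, 0.2, -1.0]
gripper_width: 0.662
gripper_force: 30.0
```

Call:
apply_moves(moves=[[[0,0,0],0],[[0,0,0],0],[[0,0,0],0],[[0,0,0],0],[[0,0,0],0]], hand=0.087)

```text
time_s: 12.67
tcp_pos: [0.6154, 0.0107, 0.0518]
ee_rot: [[-0.483, -0.875, 0.0], [-0.875, 0.483, 0.0], [-0.0, -0.0, -1.0]]
wrist_force: [0.4, -0.1, 0.6]
gripper_width: 0.946
gripper_force: 0.0
```

Call:
apply_moves(moves=[[[0,0,-0.02],0],[[0,0,-0.04],0],[[0,0,-0.04],0],[[0,0,-0.03],0],[[0,0,0],0]])

```text
time_s: 13.08
tcp_pos: [0.6195, 0.0109, 0.1901]
ee_rot: [[-0.482, -0.876, 0.015], [-0.876, 0.482, 0.002], [-0.009, -0.013, -1.0]]
wrist_force: [1.0, 0.8, 0.2]
gripper_width: 0.997
gripper_force: 0.0
```

```bash
python3 rect.py pics/r3.png .055;python3 - <<'E'
from h import *
for n in("wrist","side","scene"):
    p=imaging.capture(n);
    for t,z in(("friction_disc",.045),("friction_disc_tab",.05),("separator_plate",0),("separator_plate_tab",.005)):
        for d in models.place_of(p,t)[:4]:
            uv=np.array(d["at"])*[512,384];print(n,t,round(d["confidence"],2),uv.round(),onz(p,uv,z).round(4))
    if n=="side":cv2.imwrite("pics/s3.png",cv2.resize(p["frame"][150:270,150:290],None,fx=4,fy=4,interpolation=2))
E
```

```text
[0.61759515 0.01105034 0.18634486] [-7.02448645e-01  1.79261206e-04 -6.47306960e-01]
wrist friction_disc 0.72 [267. 172.] [0.6146 0.0129 0.045 ]
wrist friction_disc_tab 0.91 [263. 209.] [0.6346 0.042  0.05  ]
side friction_disc 0.77 [327. 175.] [ 0.3856 -0.1986  0.045 ]
side friction_disc 0.7 [218. 204.] [0.6173 0.0068 0.045 ]
side friction_disc 0.59 [297. 196.] [ 0.4461 -0.0682  0.045 ]
side friction_disc_tab 0.59 [313. 169.] [ 0.4238 -0.2152  0.05  ]
side friction_disc_tab 0.49 [206. 212.] [0.6274 0.0568 0.05  ]
side separator_plate 0.91 [257. 290.] [0.4755 0.2127 0.    ]
side separator_plate_tab 0.71 [236. 294.] [0.5084 0.2364 0.005 ]
scene friction_disc 0.85 [244. 342.] [ 0.3895 -0.3274  0.045 ]
scene friction_disc 0.61 [239. 266.] [ 0.4451 -0.1767  0.045 ]
scene friction_disc 0.49 [273. 183.] [0.618  0.0096 0.045 ]
scene friction_disc_tab 0.76 [272. 175.] [0.6276 0.0315 0.05  ]
scene friction_disc_tab 0.66 [269. 343.] [ 0.4273 -0.3509  0.05  ]
scene friction_disc_tab 0.6 [228. 279.] [ 0.4131 -0.1985  0.05  ]
scene separator_plate 0.77 [195. 161.] [0.4851 0.2202 0.    ]
scene separator_plate 0.47 [271. 173.] [ 0.6518  0.0858 -0.    ]
scene separator_plate_tab 0.66 [206. 150.] [0.5255 0.2447 0.005 ]
scene separator_plate_tab 0.5 [271. 195.] [0.6131 0.0073 0.005 ]
```

View pics/s3.png

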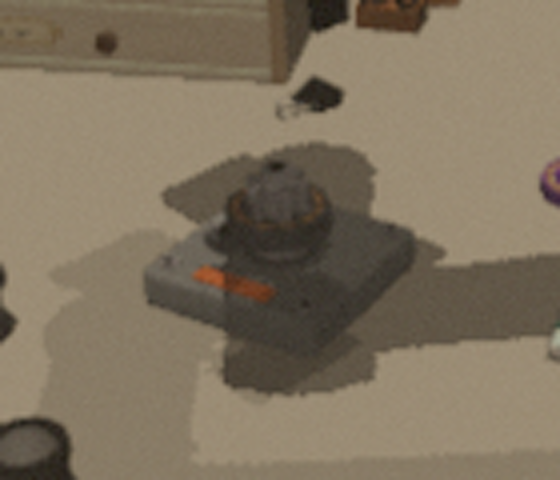

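Run:
```python
from h import *
print(np.round(r.sense()["joints"],1), r.sense()["tcp_pos"])
```

```text
[ 16.   22.8  -4.4   0.  -62.7 -44.9] [0.6152143  0.01058475 0.18147947]
```

Call:
apply_moves(moves=[[[-0.0159,0.0314,0],0],[[-0.0159,0.0314,0],0],[[-0.0159,0.0314,0],0],[[-0.0159,0.0314,0],0],[[-0.0159,0.0314,0],0]])

```text
time_s: 14.3
tcp_pos: [0.5152, 0.1571, 0.1817]
ee_rot: [[-0.484, -0.875, 0.0], [-0.875, 0.484, 0.0], [-0.0, -0.0, -1.0]]
wrist_force: [0.1, 0.3, 1.0]
gripper_width: 0.996
gripper_force: 0.0
```

Call:
apply_moves(moves=[[[-0.0159,0.0314,0],0],[[-0.0159,0.0314,0],0],[[0,0,0],-6.9],[[0,0,0],-6.9],[[0,0,0],-6.9]])

```text
time_s: 14.72
tcp_pos: [0.4761, 0.2152, 0.1819]
ee_rot: [[-0.135, -0.991, 0.001], [-0.991, 0.135, 0.0], [-0.001, -0.0, -1.0]]
wrist_force: [0.4, -0.0, 0.1]
gripper_width: 1.002
gripper_force: 0.0
```

Call:
apply_moves(moves=[[[0,0,0],-6.9],[[0,0,0],-6.9],[[0,0,0],-6.9],[[0,0,0],-6.9],[[0,0,0],-6.9]])

```text
time_s: 15.13
tcp_pos: [0.4766, 0.2143, 0.1817]
ee_rot: [[0.448, -0.894, 0.0], [-0.894, -0.448, 0.0], [-0.0, -0.0, -1.0]]
wrist_force: [-0.6, 0.2, -0.0]
gripper_width: 0.998
gripper_force: 0.0
```

Call:
apply_moves(moves=[[[0,0,0],-6.9],[[0,0,0],-6.9],[[0,0,0],-6.9],[[0,0,0],-6.9],[[0,0,0],-6.9]])

```text
time_s: 15.55
tcp_pos: [0.4766, 0.2143, 0.1817]
ee_rot: [[0.876, -0.483, 0.0], [-0.483, -0.876, 0.0], [0.0, -0.0, -1.0]]
wrist_force: [0.6, -0.5, -0.1]
gripper_width: 1.002
gripper_force: 0.0
```

Call:
apply_moves(moves=[[[0,0,0],-6.9],[[0,0,0],-6.9],[[0,0,0],-6.9],[[0,0,0],-6.9],[[0,0,0],-6.9]])

```text
time_s: 15.97
tcp_pos: [0.4766, 0.2143, 0.1817]
ee_rot: [[0.995, 0.098, 0.0], [0.098, -0.995, 0.0], [0.0, -0.0, -1.0]]
wrist_force: [0.6, -0.3, -0.4]
gripper_width: 0.994
gripper_force: 0.0
```

Call:
apply_moves(moves=[[[0,0,0],-6.9],[[0,0,0],-6.9],[[0,0,0],-6.9],[[0,0,0],-6.9],[[0,0,0],0]])

```text
time_s: 16.38
tcp_pos: [0.4766, 0.2143, 0.1817]
ee_rot: [[0.839, 0.545, 0.0], [0.545, -0.839, 0.0], [0.0, -0.0, -1.0]]
wrist_force: [-0.4, 0.5, 0.8]
gripper_width: 1.0
gripper_force: 0.0
```

```bash
python3 look.py separator_plate 0 pics/w5.png x
python3 - <<'E'
from h import *
R=np.array(r.sense()["ee_rot"]);print(np.degrees(np.arctan2(R[1,0],R[0,0])))
p=imaging.capture("wrist");hsv=cv2.cvtColor(p["frame"],40)
d=models.cut_out(p,"separator_plate")[0];m=d["region"];ys,xs=np.nonzero(m);print(xs.min(),xs.max(),ys.min(),ys.max(),m.sum(),[round(float(np.median(hsv[...,i][m])),0) for i in range(3)])
E
```

```text
[0.539574   0.25457257 0.34471942] [0.47659529 0.21427627 0.18169879]
separator_plate 0.58 [256.7 158.8] [0.4795 0.2221 0.    ] tool [ 0.0066 -0.005   0.1817]
separator_plate_tab 0.91 [275.7 130.9] [0.5155 0.2219 0.005 ] tool [0.0368 0.0146 0.1767]
separator_plate_tab 0.22 [258.9 160.6] [0.48   0.2195 0.005 ] tool [ 0.0057 -0.0026  0.1767]
mask conf 0.67 C [0.4766 0.22  ] r 0.027162649154663085 tabdir 8.5 tool [ 0.003  -0.0048  0.1817]
32.77288771981328
228 285 120 190 1888 [21.0, 109.0, 144.0]
```

```bash
cat > fit.py <<'E'
from h import *
from scipy.optimize import minimize
def model(c,yaw,p,z0=0):
    m=np.zeros((384*4,512*4),np.uint8);ca,sa=np.cos(yaw),np.sin(yaw)
    t=np.linspace(0,2*np.pi,60);B=np.c_[.029*np.cos(t),.029*np.sin(t)];Tb=np.array([[.02,-.009],[.048,-.009],[.048,.009],[.02,.009]])
    for P in(B,Tb):
        q=[]
        for z in(z0,z0+.01):
            W=np.c_[c[0]+P[:,0]*ca-P[:,1]*sa,c[1]+P[:,0]*sa+P[:,1]*ca,np.full(len(P),z)];q+=[proj(p,w) for w in W]
        cv2.fillConvexPoly(m,cv2.convexHull((np.array(q)*4).round().astype(np.int32)),255)
    return cv2.resize(m,(512,384),interpolation=cv2.INTER_AREA)/255.
def fill(mask):
    m=cv2.morphologyEx(mask.astype(np.uint8),cv2.MORPH_CLOSE,np.ones((3,3)));o=np.zeros_like(m)
    cv2.drawContours(o,[max(cv2.findContours(m,0,2)[0],key=cv2.contourArea)],-1,1,-1);return o
def fit(p,obj,c0,z0=0):
    best=None
    d=min(models.cut_out(p,obj),key=lambda d:np.hypot(*(np.array([d["extent"][0]+d["extent"][2]/2,d["extent"][1]+d["extent"][3]/2])*[512,384]-proj(p,[*c0,z0]))))
    m=fill(d["region"])
    f=lambda v:-np.minimum(m,model(v[:2],v[2],p,z0)).sum()/np.maximum(m,model(v[:2],v[2],p,z0)).sum()
    y0=min(np.radians(range(-180,180,15)),key=lambda y:f([*c0,y]))
    o=minimize(f,[*c0,y0],method="Nelder-Mead",options=dict(initial_simplex=[[*c0,y0],[c0[0]+.005,c0[1],y0],[c0[0],c0[1]+.005,y0],[*c0,y0+.3]],maxiter=90))
    return o.x[:2].round(4),np.degrees(o.x[2]).round(1),-o.fun
E
python3 - <<'E'
from fit import *
for n in("wrist","scene","side"):
    p=imaging.capture(n);print(n,fit(p,"separator_plate",[.477,.216]))
E
```

```text
wrist (array([0.4762, 0.2197]), np.float64(9.1), np.float64(0.9632748121408069))
scene (array([0.4736, 0.2193]), np.float64(9.2), np.float64(0.8877842660360229))
side (array([0.4735, 0.2212]), np.float64(4.5), np.float64(0.9254620499885348))
```

View pics/w5.png

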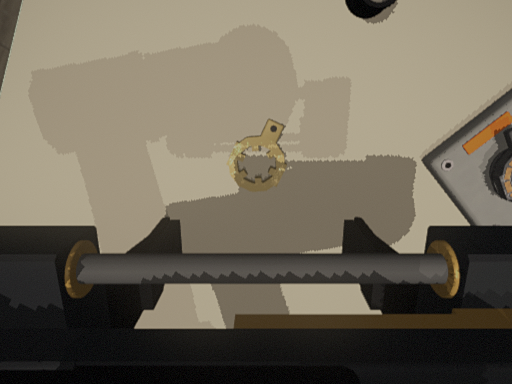

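The brass plate sits at (257,163) with its tab at (275,128), which fits the measured yaw of about 9°. I align, go down and grip.

Call:
apply_moves(moves=[[[0,0,0],5.95],[[0,0,0],5.95],[[0,0,0],5.95],[[0,0,0],5.95],[[0,-0.0055,0],0]])

```text
time_s: 17.4
tcp_pos: [0.4756, 0.2193, 0.1815]
ee_rot: [[0.988, 0.155, -0.0], [0.155, -0.988, -0.0], [-0.0, 0.0, -1.0]]
wrist_force: [0.2, 0.9, 0.3]
gripper_width: 1.002
gripper_force: 0.0
```

Call:
apply_moves(moves=[[[0,0,0.04],0],[[0,0,0.04],0],[[0,0,0.04],0],[[0,0,0.03],0],[[0,0,0],0]])

```text
time_s: 17.82
tcp_pos: [0.4718, 0.2169, 0.0258]
ee_rot: [[0.987, 0.159, -0.011], [0.159, -0.987, -0.008], [-0.012, 0.006, -1.0]]
wrist_force: [-0.6, -1.0, -0.6]
gripper_width: 1.003
gripper_force: 0.0
```

Run:
```python
from fit import *
p=imaging.capture("wrist");s=r.sense();T=np.array(s["tcp_pos"]);R=np.array(s["ee_rot"])
o=fit(p,"separator_plate",[.476,.2197]);print(o,T,np.degrees(np.arctan2(R[1,0],R[0,0])),R.T@(np.r_[o[0],0]-T))
```

```text
(array([0.4764, 0.2201]), np.float64(8.0), np.float64(0.9236735527121628)) [0.47398111 0.21843342 0.02897142] 9.215457529717215 [ 0.00283903 -0.0013765   0.02894852]
```

Call:
apply_moves(moves=[[[0.0005,0,0.014],0],[[0,0,0.0095],0],[[0,0,0.0045],0],[[0,0,0],0],[[0,0,0],0]])

```text
time_s: 18.33
tcp_pos: [0.4767, 0.2202, 0.0045]
ee_rot: [[0.987, 0.159, 0.001], [0.159, -0.987, 0.001], [0.001, -0.001, -1.0]]
wrist_force: [0.4, -0.3, 0.6]
gripper_width: 1.002
gripper_force: 0.0
```

Call:
apply_moves(moves=[[[0,0,0],0],[[0,0,0],0],[[0,0,0],0],[[0,0,0],0],[[0,0,0],0]], hand=0.05)

```text
time_s: 18.75
tcp_pos: [0.4763, 0.2198, 0.0037]
ee_rot: [[0.987, 0.158, 0.0], [0.158, -0.987, 0.0], [0.0, -0.0, -1.0]]
wrist_force: [-0.3, -0.4, 0.1]
gripper_width: 0.705
gripper_force: 0.0
```

Call:
apply_moves(moves=[[[0,0,0],0],[[0,0,0],0],[[0,0,0],0],[[0,0,0],0]])

```text
time_s: 19.08
tcp_pos: [0.4763, 0.2198, 0.0037]
ee_rot: [[0.987, 0.158, 0.0], [0.158, -0.987, 0.0], [0.0, -0.0, -1.0]]
wrist_force: [-0.5, -0.1, 2.0]
gripper_width: 0.661
gripper_force: 30.0
```

Call:
apply_moves(moves=[[[0,0,-0.02],0],[[0,0,-0.04],0],[[0,0,-0.04],0],[[0,0,-0.04],0],[[0,0,-0.04],0]])

```text
time_s: 19.5
tcp_pos: [0.4756, 0.2193, 0.1851]
ee_rot: [[0.987, 0.158, -0.001], [0.158, -0.987, -0.0], [-0.001, 0.0, -1.0]]
wrist_force: [0.7, 0.9, -0.5]
gripper_width: 0.66
gripper_force: 30.0
```

Call:
apply_moves(moves=[[[0,0,0],0],[[0,0,0],0],[[0,0,0],0]])

```text
time_s: 19.75
tcp_pos: [0.4754, 0.2193, 0.1828]
ee_rot: [[0.988, 0.158, -0.002], [0.158, -0.988, -0.0], [-0.002, 0.0, -1.0]]
wrist_force: [0.2, 0.7, -2.1]
gripper_width: 0.66
gripper_force: 30.0
```

```bash
cat > hand.py <<'E'
from fit import *
p=imaging.capture("wrist");s=r.sense();T=np.array(s["tcp_pos"]);R=np.array(s["ee_rot"]);z0=T[2]-.0037
yw=np.arctan2(R[1,0],R[0,0])
d=models.cut_out(p,"separator_plate")
if d:
    m=d[0]["region"].astype(float);ys,xs=np.nonzero(m);print(d[0]["confidence"],xs.min(),xs.max(),ys.min(),ys.max(),m.sum())
    m=fill(m).astype(float);L=225
    def f(v):
        c=T+R@np.array([v[0],v[1],0]);M=model(c[:2],yw+v[2],p,z0);a,b=m[:L],M[:L];return -np.minimum(a,b).sum()/np.maximum(a,b).sum()
    o=minimize(f,[0,0,0],method="Nelder-Mead",options=dict(initial_simplex=[[0,0,0],[.004,0,0],[0,.003,0],[0,0,.1]],maxiter=80));print("in tool",o.x.round(4),-o.fun,T)
E
python3 hand.py
```

```text
0.69 205 318 148 291 6007.0
in tool [ 0.0003 -0.0003 -0.0151] 0.8174649259781389 [0.47511453 0.21906431 0.1819504 ]
```

Call:
apply_moves(moves=[[[0.0146,0.0331,0],0],[[0.0146,0.0331,0],0],[[0.0146,0.0331,0],0],[[0.0146,0.0331,0],0],[[0.0146,0.0331,0],0]])

```text
time_s: 20.27
tcp_pos: [0.5743, 0.0662, 0.1814]
ee_rot: [[0.987, 0.159, -0.004], [0.159, -0.987, -0.001], [-0.004, 0.001, -1.0]]
wrist_force: [0.1, 0.5, -1.2]
gripper_width: 0.66
gripper_force: 30.0
```

Call:
apply_moves(moves=[[[0.0146,0.0331,0],0],[[0.0146,0.0331,0],0],[[0,0,0],7.1],[[0,0,0],7.1],[[0,0,0],7.1]])

```text
time_s: 20.68
tcp_pos: [0.6131, 0.0059, 0.1806]
ee_rot: [[0.976, -0.219, -0.005], [-0.219, -0.976, -0.001], [-0.005, 0.002, -1.0]]
wrist_force: [0.0, 0.4, 0.2]
gripper_width: 0.662
gripper_force: 30.0
```

Call:
apply_moves(moves=[[[0,0,0],7.1],[[0,0,0],7.1],[[0,0,0],7.1],[[0,0,0],7.1],[[0,0,0],7.1]])

```text
time_s: 21.1
tcp_pos: [0.6129, 0.0069, 0.181]
ee_rot: [[0.668, -0.744, -0.004], [-0.744, -0.668, -0.001], [-0.002, 0.004, -1.0]]
wrist_force: [0.1, -0.1, -0.7]
gripper_width: 0.661
gripper_force: 30.0
```

Call:
apply_moves(moves=[[[0,0,0],7.1],[[0,0,0],7.1],[[0,0,0],7.1],[[0,0,0],7.1],[[0,0,0],7.1]])

```text
time_s: 21.52
tcp_pos: [0.6129, 0.007, 0.181]
ee_rot: [[0.112, -0.994, -0.004], [-0.994, -0.112, -0.001], [0.001, 0.005, -1.0]]
wrist_force: [-0.5, 1.0, -1.5]
gripper_width: 0.659
gripper_force: 30.0
```

Call:
apply_moves(moves=[[[0,0,0],7.1],[[0,0,0],7.1],[[0,0,0],7.1],[[0,0,0],7.1],[[0,0,0],7.1]])

```text
time_s: 21.93
tcp_pos: [0.6129, 0.007, 0.181]
ee_rot: [[-0.486, -0.874, -0.004], [-0.874, 0.486, -0.001], [0.003, 0.003, -1.0]]
wrist_force: [-0.7, 0.5, -1.1]
gripper_width: 0.663
gripper_force: 30.0
```

Call:
apply_moves(moves=[[[0,0,0],0],[[0,0,0],0],[[0,0,0],0]])

```text
time_s: 22.18
tcp_pos: [0.6134, 0.0071, 0.1823]
ee_rot: [[-0.478, -0.878, -0.002], [-0.878, 0.478, -0.001], [0.002, 0.002, -1.0]]
wrist_force: [0.2, 0.6, -1.6]
gripper_width: 0.659
gripper_force: 30.0
```

```bash
python3 hand.py
python3 - <<'E'
from h import *
p=imaging.capture("wrist")
for t,z in(("hub_tip",.079),("spline_top",.071),("friction_disc",.045)):
    for d in models.place_of(p,t)[:1]:
        uv=np.array(d["at"])*[512,384];print(t,round(d["confidence"],2),uv.round(),onz(p,uv,z).round(4))
# dark bore in hub tip: blob centre near the projection
u=proj(p,[.6135,.0075,.079]);g=cv2.cvtColor(p["frame"],6);x,y=u.round().astype(int);w=g[y-14:y+15,x-14:x+15];print(u,w.min())
b=(w<w.min()+20).astype(np.uint8);n,_,st,ce=cv2.connectedComponentsWithStats(b)
for i in range(1,n):
    if st[i,4]>8:print(st[i,4],onz(p,ce[i]+[x-14,y-14],.079).round(4))
E
```

```text
0.9 205 318 147 290 5878.0
in tool [-0.0004 -0.0002 -0.0078] 0.8018115311475122 [0.61351093 0.00710712 0.18264391]
[262.44716544 183.90860996] 39
```

Call:
apply_moves(moves=[[[0,0,0.035],0],[[0,0,0.035],0],[[0,0,0.015],0],[[0,0,0.01],0],[[0,0,0],0]])

```text
time_s: 22.9
tcp_pos: [0.6125, 0.0069, 0.0863]
ee_rot: [[-0.48, -0.877, -0.004], [-0.877, 0.48, -0.001], [0.003, 0.003, -1.0]]
wrist_force: [0.0, -0.1, -1.0]
gripper_width: 0.662
gripper_force: 30.0
```

Call:
apply_moves(moves=[[[0,0,0],0],[[0,0,0],0],[[0,0,0.002],0],[[0,0,0.002],0],[[0,0,0],0]])

```text
time_s: 23.32
tcp_pos: [0.6139, 0.0073, 0.085]
ee_rot: [[-0.48, -0.877, 0.001], [-0.877, 0.48, 0.0], [-0.001, -0.001, -1.0]]
wrist_force: [0.2, -0.2, -1.3]
gripper_width: 0.664
gripper_force: 30.0
```

Call:
apply_moves(moves=[[[0,0,0.002],0],[[0,0,0.002],0],[[0,0,0.002],0],[[0,0,0],0]])

```text
time_s: 23.65
tcp_pos: [0.6134, 0.0071, 0.0779]
ee_rot: [[-0.48, -0.877, -0.001], [-0.877, 0.48, -0.0], [0.001, 0.001, -1.0]]
wrist_force: [0.4, -0.7, -0.4]
gripper_width: 0.66
gripper_force: 30.0
```

Call:
apply_moves(moves=[[[0,0,0.002],0],[[0,0,0.0015],0],[[0,0,0.0015],0],[[0,0,0],0]])

```text
time_s: 23.98
tcp_pos: [0.6135, 0.0071, 0.0731]
ee_rot: [[-0.48, -0.877, -0.001], [-0.877, 0.48, -0.0], [0.0, 0.001, -1.0]]
wrist_force: [0.3, 0.0, -0.6]
gripper_width: 0.658
gripper_force: 30.0
```

Call:
apply_moves(moves=[[[0,0,0.001],0],[[0,0,0.001],0],[[0,0,0],0],[[0,0,0],0]])

```text
time_s: 24.32
tcp_pos: [0.6137, 0.0071, 0.0715]
ee_rot: [[-0.48, -0.877, -0.0], [-0.877, 0.48, -0.0], [0.0, 0.0, -1.0]]
wrist_force: [-0.5, -0.2, -0.4]
gripper_width: 0.66
gripper_force: 30.0
```

Call:
apply_moves(moves=[[[0,0,0.002],0],[[0,0,0.002],0],[[0,0,0],0]])

```text
time_s: 24.57
tcp_pos: [0.6134, 0.0071, 0.067]
ee_rot: [[-0.48, -0.877, -0.001], [-0.877, 0.48, -0.0], [0.001, 0.001, -1.0]]
wrist_force: [-0.4, 0.1, -0.3]
gripper_width: 0.656
gripper_force: 30.0
```

Call:
apply_moves(moves=[[[0,0,0.002],0],[[0,0,0.002],0],[[0,0,0],0]])

```text
time_s: 24.82
tcp_pos: [0.6134, 0.0071, 0.063]
ee_rot: [[-0.48, -0.877, -0.001], [-0.877, 0.48, -0.0], [0.001, 0.001, -1.0]]
wrist_force: [0.9, 0.0, -1.0]
gripper_width: 0.661
gripper_force: 30.0
```

Call:
apply_moves(moves=[[[0,0,0.001],0],[[0,0,0.001],0],[[0,0,0],0]])

```text
time_s: 25.07
tcp_pos: [0.6136, 0.0071, 0.0613]
ee_rot: [[-0.48, -0.877, -0.0], [-0.877, 0.48, -0.0], [0.0, 0.0, -1.0]]
wrist_force: [-0.7, -0.4, -0.5]
gripper_width: 0.661
gripper_force: 30.0
```

Call:
apply_moves(moves=[[[0,0,0.001],0],[[0,0,0.001],0],[[0,0,0],0]])

```text
time_s: 25.32
tcp_pos: [0.6136, 0.0071, 0.0593]
ee_rot: [[-0.48, -0.877, -0.0], [-0.877, 0.48, -0.0], [0.0, 0.0, -1.0]]
wrist_force: [-0.4, -0.7, -0.5]
gripper_width: 0.661
gripper_force: 30.0
```

Call:
apply_moves(moves=[[[0,0,0.0007],0],[[0,0,0],0],[[0,0,0],0]])

```text
time_s: 25.57
tcp_pos: [0.6137, 0.0071, 0.0588]
ee_rot: [[-0.48, -0.877, -0.0], [-0.877, 0.48, -0.0], [0.0, 0.0, -1.0]]
wrist_force: [-0.3, 0.1, 0.0]
gripper_width: 0.664
gripper_force: 30.0
```

The brass plate is about at its seat (underside ≈ 55 mm) with no push, which also confirms the disc below is down. I release and retreat.

Call:
apply_moves(moves=[[[0,0,0],0],[[0,0,0],0],[[0,0,0],0],[[0,0,0],0],[[0,0,0],0]], hand=0.087)

```text
time_s: 25.98
tcp_pos: [0.6139, 0.0072, 0.059]
ee_rot: [[-0.48, -0.877, 0.0], [-0.877, 0.48, 0.0], [-0.0, -0.0, -1.0]]
wrist_force: [1.1, -0.1, -0.1]
gripper_width: 0.945
gripper_force: 0.0
```

Call:
apply_moves(moves=[[[0,0,-0.01],0],[[0,0,-0.03],0],[[0,0,-0.04],0],[[0,0,-0.04],0],[[0,0,0],0]])

```text
time_s: 26.4
tcp_pos: [0.619, 0.0074, 0.1895]
ee_rot: [[-0.478, -0.878, 0.018], [-0.878, 0.478, 0.001], [-0.01, -0.016, -1.0]]
wrist_force: [0.6, -0.3, 1.9]
gripper_width: 0.996
gripper_force: 0.0
```

Call:
apply_moves(moves=[[[0,0,0],0],[[0,0,0],0],[[0,0,0],0],[[0,0,0],0]])

```text
time_s: 26.73
tcp_pos: [0.6129, 0.007, 0.1774]
ee_rot: [[-0.48, -0.877, -0.003], [-0.877, 0.48, -0.001], [0.002, 0.002, -1.0]]
wrist_force: [-0.8, 0.6, -0.6]
gripper_width: 1.001
gripper_force: 0.0
```

Run:
```python
from fit import *
s=r.sense();print(s["tcp_pos"],s["wrist_force"],s["gripper_width"])
for n in("wrist","side","scene"):
    p=imaging.capture(n)
    for z in(.049,.055,.061):
        try:print(n,z,fit(p,"separator_plate",[.6136,.0073],z))
        except Exception as e:print(n,repr(e))
```

```text
[0.61292043 0.00698855 0.17742508] [-0.78211688  0.56033404 -0.62985963] 1.0011760633212323
wrist 0.049 (array([0.6153, 0.009 ]), np.float64(-119.7), np.float64(0.9394519470302872))
wrist 0.055 (array([0.6144, 0.0078]), np.float64(-118.9), np.float64(0.9619379393015813))
wrist 0.061 (array([0.6136, 0.0063]), np.float64(-119.4), np.float64(0.9517603095947954))
side 0.049 (array([0.6148, 0.0007]), np.float64(-117.4), np.float64(0.6377116435955014))
side 0.055 (array([0.6107, 0.0092]), np.float64(-115.1), np.float64(0.6346460958002186))
side 0.061 (array([0.6074, 0.0179]), np.float64(113.7), np.float64(0.5229994082634272))
scene 0.049 (array([0.6163, 0.0109]), np.float64(-118.9), np.float64(0.9023771345444928))
scene 0.055 (array([0.6139, 0.0057]), np.float64(-118.7), np.float64(0.9103250808382495))
scene 0.061 (array([6.111e-01, 2.000e-04]), np.float64(-121.3), np.float64(0.9182491096193931))
```

```bash
python3 -c "
from station import r
print(r.finish_job())"
```

```text
the job is handed in; nothing more can be done
None
```

I fitted the dark friction disc and then the brass plate on the hub without forcing either one, released both, and handed the job in at about 27 s. By the last camera check the brass plate lies at its seat height with its tab opposite the disc's; no verdict came back.

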